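# Catch the falling hood of a moisture balance and close it softly

### The arm

A 6-joint arm with a two-finger parallel gripper is mounted at the origin on the work surface. World frame = base frame: x ahead of the robot, y to its left, z up, the work surface at z = 0. Lengths are in m, angles in degrees, forces in N, time in s.
With the tool pointing down it reaches from about 0.4 to 0.825 m from the base axis. Payload 7 kg.
Tool frame: the origin (TCP) lies midway between the tips of the shut fingers; the grasp point (between the pads) lies 19 mm behind it; z points along the fingers, y is the line along which they close (so a half turn about z gives the same grasp; the last joint's range is limited). The gripper opens to 88 mm and grips with 3 to 60 N. Pads are 19 mm wide; open, the fingers measure 130 mm over their backs; the gripper's body (78 mm by 193 mm) begins 47 mm behind the grasp point.
Start: joints at [-51.217, 20.546, 0.682, 0, -70.136, -16.507], TCP at [0.256, -0.625, 0.227] pointing down, gripper open.
Joint ranges: [-176.03, 176.03], [-82.01, 121.73], [-58.28, 71.71], [-173.87, 95.51], [-174.79, -0.11], [-173.66, 173.66]. Speed limits (degrees/s): [136.94, 136.94, 172.46, 180, 180, 180].

### API

Orientations are given as [roll, pitch, yaw] about the fixed x, y, z axes, in that order (R = Rz(yaw) Ry(pitch) Rx(roll)).
In Python, from plant import telemetry, viewer, workorder gives the robot as it stands. The module is installed in compiled form; this text tells all that it offers.
- The arm moves only by the tool carry_out, never from a script. Its argument "rows" is a list of rows, each a list of 6 numbers: the shift along the tool's x, y, z in m, then the turn, a rotation vector about the tool's x, y, z in rad. In form: [[tx, ty, tz, ax, ay, az], ...]. A call has 1 to 8 rows; each row is the pose to reach, as a shift and turn from the pose commanded when the call began, along the tool's axes at that moment; what a row does not reach only later rows make up. A row lasts 1/8 s, in which the tool goes at most 62.5 mm and 10.7 degrees, less where a joint would pass 70% of its speed; a pose out of reach is approached as far as the arm can. A call with a gripper value outside its range is refused whole. "grip" is the gripper's target within -1 to 1 (fully open at 1, half-way at 0, shut at -1), set as the call begins (left out, the last holds). The fingers move at their own pace and stop on an object; the grip force is fixed at half the most. Time passes only in rows, so rows that repeat a pose let the fingers close. It gives the time, the measured TCP pose, the force, the opening and the grip force at its end, in the units of the state.
- telemetry.get_obs(): the state, without advancing time (a new reading comes with each control period).
- viewer.snapshot(name): name is "scene" or "top"; returns the picture (480x640x3 uint8, red, green, blue); there is no depth.
- viewer.camera_info(name): a dict with "intrinsics" (3x3 intrinsics, pixels), "k1" (the pictures are not rectified: a ray, as slopes to the right and down, at radius r is drawn at 1 + k1 r^2 times it, then the intrinsics apply), "extrinsics" (4x4, takes a point from camera to world coordinates). Camera axes: x right, y down, z forward; pixel columns grow to the right and rows downward; lengths in m; the calibration is good to about 2 mm. A picture is of the moment at which its call begins. camera_info takes no time and is no camera call.
- workorder.close_job(): hands the job in; it is judged then, once.
The state is a dict: "clock": time; "joint_pos": joint angles; "qvel": joint speeds; "tau": joint torques, N m; "tool_pos": TCP position; "orientation": TCP orientation; "force": force on the tool from outside, world axes, zero at the start; "moment": the same for the moment, N m; "opening": finger opening in m; "gripper_force": force on a finger pad.
Only numpy, scipy, OpenCV 4.12 (cv2) and the standard library are available. Lean on these libraries where they do the work, as an engineer would, in place of code of your own. Each camera call takes 0.05 s, during which the arm holds its last target. There are 200 camera calls.

### The job

The heater hood of the moisture balance is leaning back open. Tip it forward with a fingertip until it goes over and falls by itself, then catch it from underneath on the back of a finger and stop it while it is still well open, and keep it on the finger all the way down until it is fully shut, without a bang. Only touch and support the hood, gently and never gripping it, do not upset the dish on the pan or anything else on the bench, and move clear at the end.

Things in the scene. Friction and masses are not known exactly. Their poses are not given: they have to be found in the camera images.
- balance: Moisture balance, fixed: light grey housing 200 x 200 mm, 95 mm high, at x = -60 to 140 mm; in front of it (x = -165 to -60 mm) a low sloping console with display and keys, 45 mm high at the housing, 27 mm at its front; all within y = +-100 mm. Origin on the bench; x points to the back of the instrument (away from the console), z up.
- hinge (a point): Middle of the hood's hinge axis at the back of the housing, at x = 100, y = 0, z = 119 mm of the balance; the axis runs along the balance's y. A damper slows the fall: about 4 s from 1.3 rad to shut, creeping at first, about 0.5 rad/s near the end (far too hard for the weighing cell). It resists a push with 0.6 N m per rad/s.
- hood (a joint): Opening of the dark grey heater hood (0.42 kg, give or take a fifth; a shell open below, 170 deep x 164 wide x 44 mm high) in rad: 0 shut, growing as its front swings up and back. It starts leaning back at about 1.7 to 1.78 (back stop). It balances at about 1.47; tipped forward of 1.4 it falls shut by itself, slowed by a hinge damper.
- hood_lip (a point): Middle of the underside of the hood's grip lip, a tongue 90 mm wide, 6 mm thick, flush with the hood's lower rim, from x = -15 (front edge) to +15 mm (hood's front wall) here. Turns with the hood: x towards the hinge, z to the hood's outside (its top face is z = +44; the hinge axis x = +173, z = +22 mm). Shut, it is 97 mm above the bench and 50 mm above the console: a finger fits below.
- dish: Loose aluminium sample dish, 90 mm across and 11 mm high, on the weighing pan, under the hood when it is shut. Origin in the middle of its underside.
- tin_a: Loose lidded aluminium moisture tin, 60 mm across, 36 mm high, beside the balance; leave it alone. Origin under its centre.
- tin_b: The same as tin_a, a second one.
- tin_c: The same as tin_a, a third one.
- cutter_ring: Loose steel sample ring, 76 mm across, 20 mm high, beside the balance; leave it alone. Origin under its centre.
- porous_stone: Loose pale porous stone disc, 60 mm across, 10 mm high, beside the balance; leave it alone. Origin under its centre.
- spatula: Loose spatula, 200 mm long, lying flat on the bench; leave it alone.
- jar: Loose clear jar with a white cap, 56 mm across, 85 mm high, beside the balance; leave it alone. Origin under its centre.

How it is judged:
By the outcome, as a careful person would: the job done as asked, in the order asked, and still so for the second after the job is handed in, with the robot touching nothing.
It also fails if it takes over 48 s, if anything falls off the work surface, if the arm or the gripper's body presses on something with over 40 N, if the wrist force passes 120 N, or if a joint passes its speed limit or range.

## Working session

There is one attempt and no reset: what is moved stays moved. The work goes in short steps, Python scripts to look and compute and a tool call to move; the robot and the scene stay as the last step left them, time stands still between calls to the robot, and variables do not carry over. Pictures are saved under pics/ and viewed, at most 10 in all, crops included, and the job is handed in when it is done.

Besides the shell and the picture viewer there is one more tool, called after "Request:" as name(argument=value, ...) on one line, values as JSON. carry_out: Moves the arm, as the interface text tells. Its arguments: {"type":"object","properties":{"rows":{"type":"array"},"grip":{"type":"number"}},"required":["rows"]}

```bash
mkdir -p pics
python3 - <<'E'
from plant import telemetry, viewer
import cv2
for n in ("scene","top"):
    cv2.imwrite(f"pics/{n}0.png",viewer.snapshot(n)[:,:,::-1]); print(n,viewer.camera_info(n))
print(telemetry.get_obs())
E
```

```text
scene {'intrinsics': array([[499.24067258,   0.        , 321.82852077],
       [  0.        , 499.24067258, 239.67034858],
       [  0.        ,   0.        ,   1.        ]]), 'k1': 0.023156745180381598, 'extrinsics': array([[ 0.48654979,  0.62084707, -0.61466919,  1.10129911],
       [ 0.87360342, -0.33825524,  0.34985776, -0.35331614],
       [ 0.00929309, -0.70720033, -0.70695215,  0.6878748 ],
       [ 0.        ,  0.        ,  0.        ,  1.        ]])}
top {'intrinsics': array([[561.34387893,   0.        , 320.03985656],
       [  0.        , 561.34387893, 242.28581656],
       [  0.        ,   0.        ,   1.        ]]), 'k1': -0.0993594412622296, 'extrinsics': array([[ 0.00260666, -0.98030116,  0.19749137,  0.43011533],
       [-0.99999102, -0.0018956 ,  0.00378942, -0.04786567],
       [-0.00334041, -0.19749948, -0.9802973 ,  0.92510706],
       [ 0.        ,  0.        ,  0.        ,  1.        ]])}
{'clock': 0.1, 'joint_pos': array([-5.12178162e+01,  2.05883143e+01,  6.40476176e-01, -1.93324356e-02,
       -7.01351778e+01, -1.65087748e+01]), 'qvel': array([ 0.06300453, -0.04305034,  0.2746034 ,  0.07445965,  0.00866933,
        0.00105687]), 'tau': array([-1.40124444e-03, -5.84166241e+01,  2.93752670e+01,  7.01557562e+00,
        1.02293523e-02, -7.50384561e-05]), 'tool_pos': array([ 0.25569027, -0.62423855,  0.22571129]), 'orientation': array([ 1.79915241e+02, -6.16683208e-03, -1.57733169e+02]), 'force': array([ 0.64067353,  0.5682219 , -0.69287877]), 'moment': array([ 0.0094779 , -0.01144886, -0.004572  ]), 'gripper_force': 0.0, 'opening': 0.08767596483541862}
```

View pics/scene0.png

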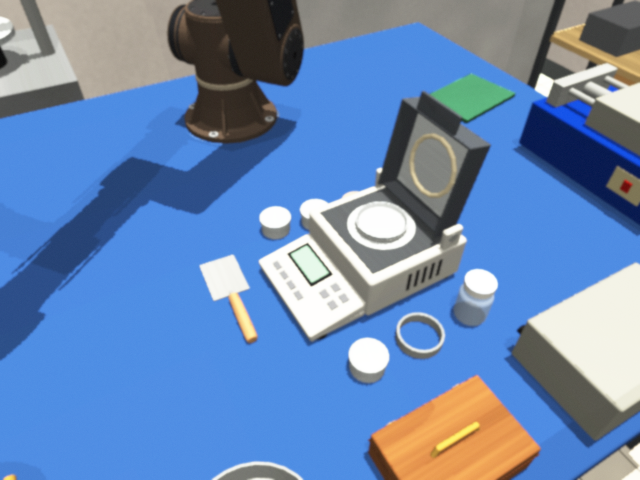

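View pics/top0.png

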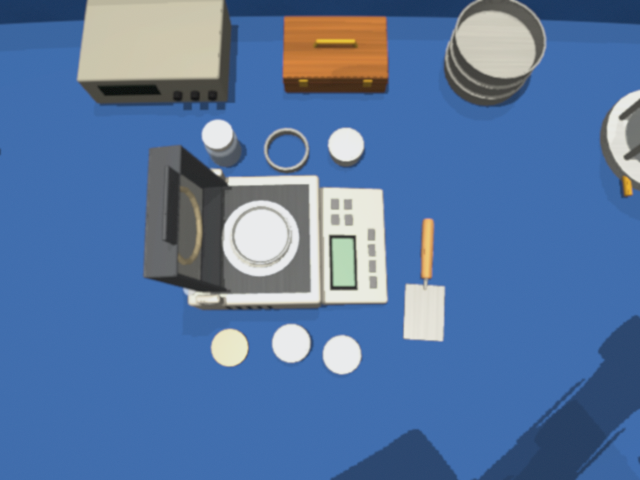

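The scene picture shows the hood leaning back with its lip on top at about (440,112). In the top picture the console's front edge runs from (384,189) to (387,302), the housing's front edge from (319,178) to (321,305), and the open hood's rim and lip lie near x = 147–183. The balance's +x is roughly world +y. I'll refine these points and cast rays.

```bash
cat > h.py <<'E'
import numpy as np, cv2
from plant import viewer
I={n:viewer.camera_info(n) for n in("scene","top")}
def ray(n,p):
    c=I[n];K=c["intrinsics"]
    q=cv2.undistortPoints(np.array([[p]],float),K,np.array([c["k1"],0,0,0,0.]))[0,0]
    E=c["extrinsics"];return E[:3,3],E[:3,:3]@np.r_[q,1]
def onz(n,p,z):
    o,d=ray(n,p);return o+d*(z-o[2])/d[2]
def proj(n,P):
    c=I[n];E=np.linalg.inv(c["extrinsics"])
    r=cv2.projectPoints(np.array(P,float).reshape(-1,1,3),cv2.Rodrigues(E[:3,:3])[0],E[:3,3],c["intrinsics"],np.array([c["k1"],0,0,0,0.]))[0]
    return r[:,0]
E
python3 - <<'E'
from h import *
im={n:cv2.imread(f"pics/{n}0.png") for n in("scene","top")}
def sub(n,pts):
    g=cv2.cvtColor(im[n],cv2.COLOR_BGR2GRAY)
    return cv2.cornerSubPix(g,np.array(pts,np.float32).reshape(-1,1,2),(4,4),(-1,-1),(3,50,.01))[:,0]
for n,pts,z in(("top",[(384,189),(387,302)],.027),("top",[(319,178),(321,305)],.095),("scene",[(261,266),(311,334)],.027),("scene",[(310,211),(371,287)],.095)):
    s=sub(n,pts);print(n,s.round(1).tolist(),[onz(n,p,z).round(4).tolist() for p in s])
cv2.imwrite("pics/crops.png",np.hstack([cv2.resize(im["scene"][80:340,250:500],None,fx=1.6,fy=1.6),cv2.resize(im["top"][130:390,140:390],None,fx=1.6,fy=1.6)]))
E
```

```text
top [[381.79998779296875, 189.3000030517578], [386.3999938964844, 301.6000061035156]] [[0.7013, -0.1471, 0.027], [0.5144, -0.1509, 0.027]]
top [[317.0, 175.60000610351562], [321.0, 305.0]] [[0.7026, -0.0396, 0.095], [0.5029, -0.0463, 0.095]]
scene [[261.8999938964844, 267.5], [308.3999938964844, 336.8999938964844]] [[0.5369, -0.1534, 0.027], [0.7047, -0.1494, 0.027]]
scene [[310.0, 211.0], [369.70001220703125, 285.1000061035156]] [[0.5126, -0.0433, 0.095], [0.7077, -0.0434, 0.095]]
```

View pics/crops.png

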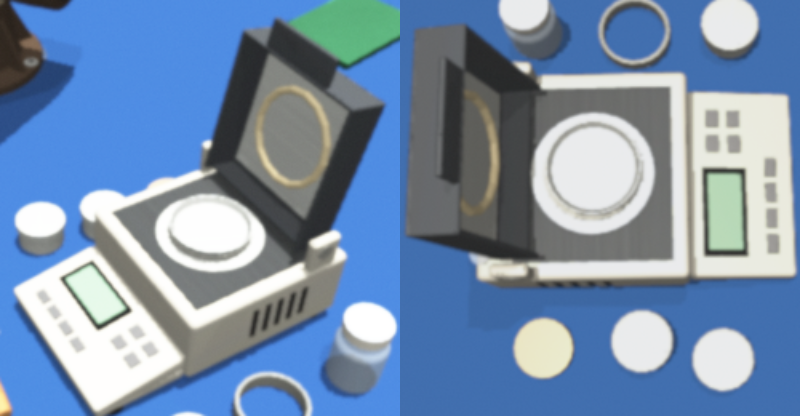

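The left crop (scene) shows the lip's top edge from about (424,93) to (462,121) in full-frame pixels. The right crop (top) shows it from about (171,167) to (169,244). Next I'll predict the lip for several hood angles and work out the tool's waypoints.

```bash
cat >> h.py <<'E'
O=np.array([.604,.016,0]);yaw=np.radians(91.3)
ex=np.array([np.cos(yaw),np.sin(yaw),0]);ey=np.array([-np.sin(yaw),np.cos(yaw),0]);ez=np.array([0,0,1.])
def W(x,y,z):return O+(x*ex+y*ey)/1e3+z/1e3*ez     # balance mm -> world m
def hood(th,u,n):                                  # (x,z) balance mm
    return 100-u*np.cos(th)+n*np.sin(th),119+u*np.sin(th)+n*np.cos(th)
E
python3 - <<'E'
from h import *
from plant import telemetry
from scipy.spatial.transform import Rotation as R
for th in(1.65,1.7,1.74,1.78):
    P=[W(hood(th,188,n)[0],y,hood(th,188,n)[1]) for n in(-22,-16) for y in(45,-45)]
    print(th,proj("scene",P).round().tolist(),proj("top",P).round().tolist())
# tool: z=d (45 deg forward-down); y in swing plane; compare both signs with present
R0=R.from_euler("xyz",telemetry.get_obs()["orientation"],degrees=True)
for a in(45,):
  a=np.radians(a);d=np.cos(a)*ex-np.sin(a)*ez;nf=np.sin(a)*ex+np.cos(a)*ez
  for s in(1,-1):
    y=s*nf;T=R.from_matrix(np.c_[np.cross(y,d),y,d]);print(s,(R0.inv()*T).as_rotvec().round(3))
print(R0.as_matrix().round(3))
for th in(1.0,.5,0):
    x,z=hood(th,188,-22);print(th,W(x,0,z).round(3),(W(x,0,z)+.02*d-.021*nf).round(3))
for n,p in(("scene",(443,107)),):
    print(W(0,0,0))
E
```

```text
1.65 [[410.0, 92.0], [449.0, 120.0], [413.0, 91.0], [452.0, 119.0]] [[184.0, 240.0], [187.0, 164.0], [179.0, 240.0], [182.0, 164.0]]
1.7 [[415.0, 90.0], [454.0, 118.0], [418.0, 90.0], [457.0, 117.0]] [[176.0, 240.0], [179.0, 164.0], [171.0, 240.0], [174.0, 165.0]]
1.74 [[419.0, 89.0], [458.0, 116.0], [422.0, 89.0], [461.0, 116.0]] [[169.0, 240.0], [172.0, 165.0], [165.0, 240.0], [168.0, 165.0]]
1.78 [[423.0, 88.0], [462.0, 115.0], [425.0, 88.0], [465.0, 115.0]] [[163.0, 240.0], [166.0, 165.0], [158.0, 241.0], [161.0, 165.0]]
1 [-0.775 -0.144  0.347]
-1 [ 0.199 -1.068 -2.585]
[[-0.925 -0.379 -0.001]
 [-0.379  0.925  0.001]
 [ 0.     0.001 -1.   ]]
1.0 [ 0.604 -0.004  0.265] [ 0.604 -0.005  0.236]
0.5 [ 0.606 -0.06   0.19 ] [ 0.606 -0.06   0.161]
0 [ 0.606 -0.072  0.097] [ 0.606 -0.073  0.068]
[0.604 0.016 0.   ]
```

Request:
carry_out(rows=[[0,0,-0.05,0,0,0],[-0.05,0.04,-0.08,-0.1,-0.02,0.05],[-0.1,0.08,-0.1,-0.23,-0.04,0.1],[-0.15,0.12,-0.12,-0.36,-0.06,0.16],[-0.2,0.155,-0.13,-0.5,-0.09,0.22],[-0.24,0.19,-0.14,-0.62,-0.11,0.28],[-0.28,0.22,-0.15,-0.72,-0.13,0.32],[-0.32,0.25,-0.16,-0.775,-0.144,0.347]], grip=-1)

```text
clock: 1.1
tool_pos: [0.4582, -0.2706, 0.3859]
orientation: [134.8, -0.1, -178.8]
force: [-0.1, -1.2, 0.2]
opening: 0.0131
gripper_force: 0.0
```

```bash
sed -i 's/\.604,\.016,0/.601,.016,0/' h.py
cat >> h.py <<'E'
from plant import telemetry
from scipy.spatial.transform import Rotation as R
d=(ex-ez)/2**.5;nf=(ex+ez)/2**.5
TT=R.from_matrix(np.c_[np.cross(nf,d),nf,d])
def st(o=None):
    o=telemetry.get_obs();T=R.from_euler("xyz",o["orientation"],degrees=True);p=o["tool_pos"]
    b=(p-O)*1e3;print("t",round(o["clock"],2),"q",o["joint_pos"].round(1),"bal mm",(b@ex).round(1),(b@ey).round(1),b[2].round(1),"F",o["force"].round(2),"open",round(o["opening"],4))
    print("turn left",(T.inv()*TT).as_rotvec().round(3));return p,T
def go(x,y,z):
    p,T=st();print("shift",T.inv().apply(W(x,y,z)-p).round(4))
E
python3 -c "
from h import *
go(60,0,370)"
```

```text
t 1.1 q [ -37.1   22.2   24.3  -38.9 -117.8  -62.4] bal mm -283.2 149.3 385.9 F [-0.07 -1.18  0.21] open 0.0131
turn left [ 0.003 -0.    -0.002]
shift [-0.1489  0.231   0.2546]
```

Request:
carry_out(rows=[[-0.025,0.04,0.04,0,0,0],[-0.05,0.08,0.085,0,0,0],[-0.075,0.125,0.13,0,0,0],[-0.1,0.165,0.175,0,0,0],[-0.125,0.205,0.215,0,0,0],[-0.149,0.25,0.26,0,0,0],[-0.149,0.28,0.29,0,0,0],[-0.149,0.3,0.31,0,0,0]])

```text
clock: 2.1
tool_pos: [0.5959, 0.1656, 0.3785]
orientation: [135.0, -0.0, -178.6]
force: [-0.1, -0.4, 0.9]
opening: 0.0003
gripper_force: 0.0
```

```bash
python3 -c "
from h import *
go(155,0,311)
for n in('scene','top'): cv2.imwrite(f'pics/{n}1.png',viewer.snapshot(n)[:,:,::-1])
a,b=cv2.imread('pics/scene1.png'),cv2.imread('pics/top1.png')
cv2.imwrite('pics/c1.png',np.hstack([cv2.resize(a[20:300,300:550],None,fx=1.6,fy=1.6),cv2.resize(b[100:380,60:310],None,fx=1.6,fy=1.6)]))"
```

```text
t 2.1 q [  3.3  12.8  12.3 -45.  -88.4 -91. ] bal mm 149.7 1.7 378.5 F [-0.07 -0.44  0.9 ] open 0.0003
turn left [-0.001 -0.002  0.001]
shift [-0.0017 -0.044   0.0515]
```

View pics/c1.png

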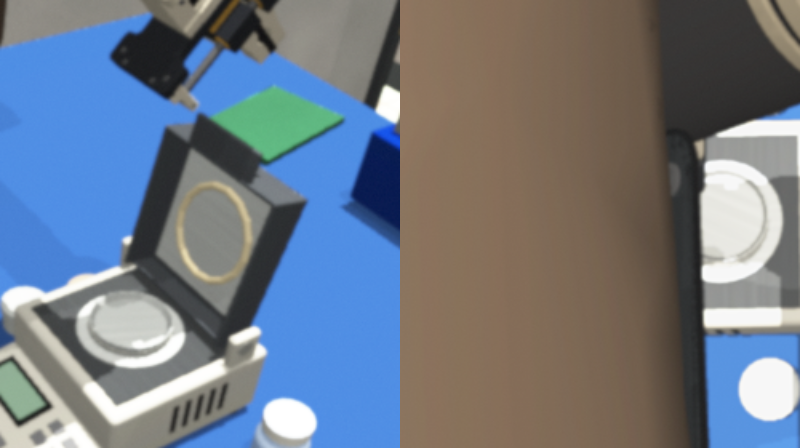

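The view shows the closed fingertips above and behind the lip, at crop (187,103), with the hood untouched. Next I lower the tip behind the lip and begin the pull.

Request:
carry_out(rows=[[-0.002,-0.015,0.018,0,0,0],[-0.002,-0.032,0.037,0,0,0],[-0.002,-0.044,0.0515,0,0,0],[-0.002,-0.045,0.05,0,0,0],[-0.002,-0.05,0.046,0,0,0],[-0.002,-0.054,0.042,0,0,0],[-0.002,-0.058,0.038,0,0,0],[-0.002,-0.062,0.034,0,0,0]])

```text
clock: 3.2
tool_pos: [0.5993, 0.1427, 0.3127]
orientation: [135.0, 0.2, -178.7]
force: [-0.4, 2.7, 6.1]
opening: 0.0005
gripper_force: 2.9
```

```bash
python3 -c "
from h import *
p,T=st();print(proj('scene',[p]))
cv2.imwrite('pics/s2.png',cv2.resize(viewer.snapshot('scene')[20:270,330:530,::-1],None,fx=2,fy=2))"
```

```text
t 3.2 q [  1.   15.6   7.7 -45.2 -84.5 -84.1] bal mm 126.7 -1.2 312.7 F [-0.44  2.71  6.1 ] open 0.0005
turn left [-0.     0.002  0.002]
[[446.26022044  96.17250436]]
```

View pics/s2.png

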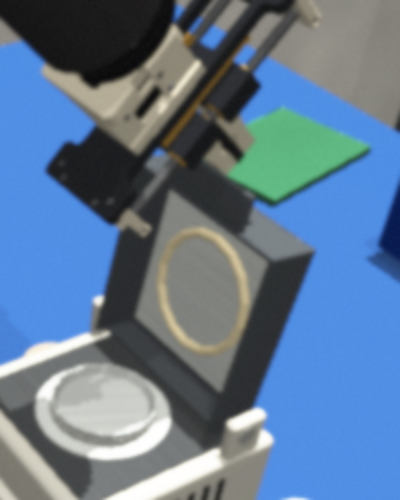

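The picture shows the finger tip behind the lip at crop (232,152), with contact at about 6 N. I carry on pulling forward.

Request:
carry_out(rows=[[0,-0.004,-0.004,0,0,0],[0,-0.008,-0.008,0,0,0],[0,-0.012,-0.012,0,0,0],[0,-0.017,-0.016,0,0,0],[0,-0.021,-0.02,0,0,0],[0,-0.026,-0.024,0,0,0],[0,-0.031,-0.028,0,0,0],[0,-0.036,-0.032,0,0,0]])

```text
clock: 4.25
tool_pos: [0.6003, 0.0942, 0.3091]
orientation: [135.1, 0.1, -178.7]
force: [1.1, 0.5, 3.5]
opening: 0.0003
gripper_force: 1.3
```

```bash
python3 -c "
from h import *
p,T=st()
for th in(1.35,1.4,1.45,1.5):
    print(th,(proj('scene',[W(hood(th,188,-22)[0],y,hood(th,188,-22)[1]) for y in(45,-45)]+[W(hood(th,158,n)[0],-82,hood(th,158,n)[1]) for n in(-22,22)])-[330,20]).round()*2)
cv2.imwrite('pics/s3.png',cv2.resize(viewer.snapshot('scene')[20:270,330:530,::-1],None,fx=2,fy=2))"
```

```text
t 4.25 q [ -3.4  16.9   8.9 -44.8 -87.6 -81. ] bal mm 78.1 -1.1 309.1 F [1.08 0.46 3.47] open 0.0003
turn left [-0.001  0.002  0.001]
1.35 [[ 96. 174.]
 [170. 232.]
 [204. 290.]
 [254. 262.]]
1.4 [[106. 166.]
 [182. 224.]
 [214. 284.]
 [264. 258.]]
1.45 [[116. 160.]
 [192. 218.]
 [222. 278.]
 [272. 254.]]
1.5 [[128. 156.]
 [204. 212.]
 [232. 274.]
 [280. 252.]]
```

View pics/s3.png

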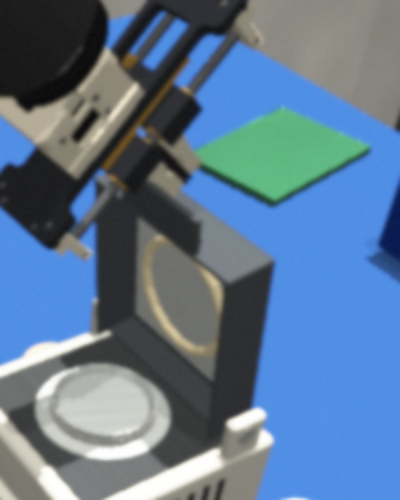

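The front wall's corner at crop (273,263) puts the hood at about 1.44 rad. I pull another 18 mm, then slip the finger out backwards and round to the front.

Request:
carry_out(rows=[[0,-0.005,-0.004,0,0,0],[0,-0.009,-0.008,0,0,0],[0,-0.014,-0.012,0,0,0],[0,-0.003,-0.015,0,0,0],[0,-0.003,-0.05,0,0,0],[0,-0.003,-0.085,0,0,0],[0,-0.06,-0.085,0,0,0],[0,-0.113,-0.083,0,0,0]])

```text
clock: 5.3
tool_pos: [0.6035, -0.0446, 0.2882]
orientation: [135.1, 0.2, -178.7]
force: [0.6, 0.5, -0.7]
opening: 0.0002
gripper_force: 0.0
```

```bash
cat > look.py <<'E'
from h import *
import sys
n=sys.argv[1];st()
for th in map(float,sys.argv[2:]):
    print(th,(proj('scene',[W(hood(th,188,-22)[0],y,hood(th,188,-22)[1]) for y in(45,-45)]+[W(hood(th,158,n)[0],-82,hood(th,158,n)[1]) for n in(-22,22)])-[270,20]).round().tolist())
cv2.imwrite(f'pics/{n}.png',cv2.resize(viewer.snapshot('scene')[20:320,270,None] if 0 else viewer.snapshot('scene')[20:320,270:530,::-1],None,fx=1,fy=1))
E
sed -i 's/viewer.snapshot(.scene.)\[20:320,270,None\] if 0 else //; s/,fx=1,fy=1/,fx=2,fy=2/' look.py
sed -i 's/\[270,20\]).round()/[270,20]).round()*2/' look.py
python3 look.py s4 1.2 1.25 1.3 1.35
```

```text
File "look.py", line 5
    print(th,(proj('scene',[W(hood(th,188,-22)[0],y,hood(th,188,-22)[1]) for y in(45,-45)]+[W(hood(th,158,n)[0],-82,hood(th,158,n)[1]) for n in(-22,22)])-[270,20]).round()*2.tolist())
                                                                                                                                                                             ^
SyntaxError: invalid decimal literal
```

```bash
sed -i 's/.round()\*2.tolist()/.round()*2/' look.py
python3 look.py s4 1.2 1.25 1.3 1.35 1.4
```

```text
t 5.3 q [-15.2  22.5  13.9 -42.8 -95.1 -72. ] bal mm -60.7 -1.1 288.2 F [ 0.57  0.48 -0.74] open 0.0002
turn left [-0.002  0.002  0.003]
1.2 [[186. 196.]
 [258. 256.]
 [298. 312.]
 [348. 276.]]
1.25 [[196. 188.]
 [270. 248.]
 [306. 304.]
 [356. 270.]]
1.3 [[206. 180.]
 [280. 240.]
 [316. 298.]
 [366. 266.]]
1.35 [[216. 174.]
 [290. 232.]
 [324. 290.]
 [374. 262.]]
1.4 [[226. 166.]
 [302. 224.]
 [334. 284.]
 [384. 258.]]
```

View pics/s4.png

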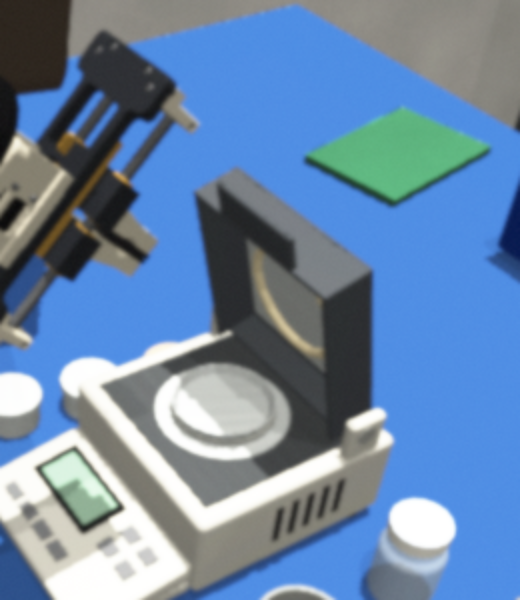

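The hood is at about 1.33 rad (corner at crop (372,270)), falling free, and the finger is in front of it. I move the finger into the catching place for about 0.95 rad and wait.

Request:
carry_out(rows=[[0,-0.016,0.02,0,0,0],[0,-0.018,0.045,0,0,0],[0,-0.018,0.064,0,0,0],[0,-0.018,0.064,0,0,0],[0,-0.018,0.064,0,0,0],[0,-0.018,0.064,0,0,0],[0,-0.018,0.064,0,0,0],[0,-0.018,0.064,0,0,0]])

```text
clock: 6.35
tool_pos: [0.6025, -0.0117, 0.2295]
orientation: [135.1, 0.0, -178.7]
force: [-0.1, 0.6, -0.0]
opening: 0.0001
gripper_force: 0.0
```

Request:
carry_out(rows=[[0,0,0,0,0,0],[0,0,0,0,0,0],[0,0,0,0,0,0],[0,0,0,0,0,0]])

```text
clock: 6.85
tool_pos: [0.6024, -0.0114, 0.2293]
orientation: [135.1, 0.0, -178.7]
force: [-0.2, 0.2, 0.7]
opening: 0.0003
gripper_force: 0.0
```

```bash
python3 look.py s5 .9 1 1.05 1.1 1.2
```

```text
t 6.85 q [-12.5  23.9   8.2 -43.3 -88.3 -69.3] bal mm -27.5 -0.8 229.3 F [-0.19  0.17  0.67] open 0.0003
turn left [-0.001  0.     0.   ]
0.9 [[134. 250.]
 [200. 314.]
 [250. 360.]
 [294. 316.]]
1.0 [[150. 232.]
 [218. 294.]
 [264. 344.]
 [312. 300.]]
1.05 [[158. 222.]
 [228. 284.]
 [272. 336.]
 [320. 294.]]
1.1 [[168. 212.]
 [238. 274.]
 [282. 328.]
 [330. 288.]]
1.2 [[186. 196.]
 [258. 256.]
 [298. 312.]
 [348. 276.]]
```

View pics/s5.png

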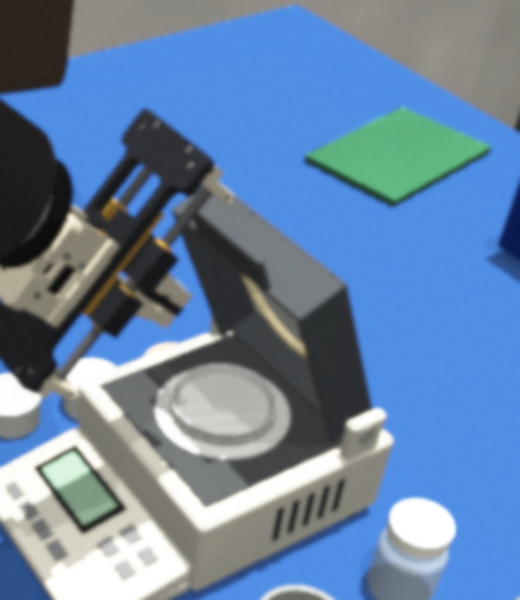

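The hood is at about 1.19 rad (corner at crop (348,285)) and the finger is ready below the lip at crop (170,300). I wait for it to land.

Request:
carry_out(rows=[[0,0,0,0,0,0],[0,0,0,0,0,0],[0,0,0,0,0,0],[0,0,0,0,0,0],[0,0,0,0,0,0],[0,0,0,0,0,0],[0,0,0,0,0,0],[0,0,0,0,0,0]])

```text
clock: 7.9
tool_pos: [0.6024, -0.0114, 0.2293]
orientation: [135.1, 0.0, -178.7]
force: [0.3, -0.6, 0.1]
opening: 0.0005
gripper_force: 0.0
```

Request:
carry_out(rows=[[0,0,0,0,0,0],[0,0,0,0,0,0],[0,0,0,0,0,0]])

```text
clock: 8.28
tool_pos: [0.6024, -0.0116, 0.2292]
orientation: [135.1, 0.0, -178.7]
force: [-0.2, -1.0, -1.4]
opening: 0.0004
gripper_force: 0.4
```

```bash
python3 look.py s6 .8 .9 .95 1 1.05
```

```text
t 8.28 q [-12.5  23.9   8.2 -43.3 -88.3 -69.2] bal mm -27.6 -0.8 229.2 F [-0.22 -0.98 -1.4 ] open 0.0004
turn left [-0.002  0.     0.   ]
0.8 [[120. 270.]
 [184. 336.]
 [236. 378.]
 [278. 330.]]
0.9 [[134. 250.]
 [200. 314.]
 [250. 360.]
 [294. 316.]]
0.95 [[142. 240.]
 [210. 304.]
 [258. 352.]
 [302. 308.]]
1.0 [[150. 232.]
 [218. 294.]
 [264. 344.]
 [312. 300.]]
1.05 [[158. 222.]
 [228. 284.]
 [272. 336.]
 [320. 294.]]
```

View pics/s6.png

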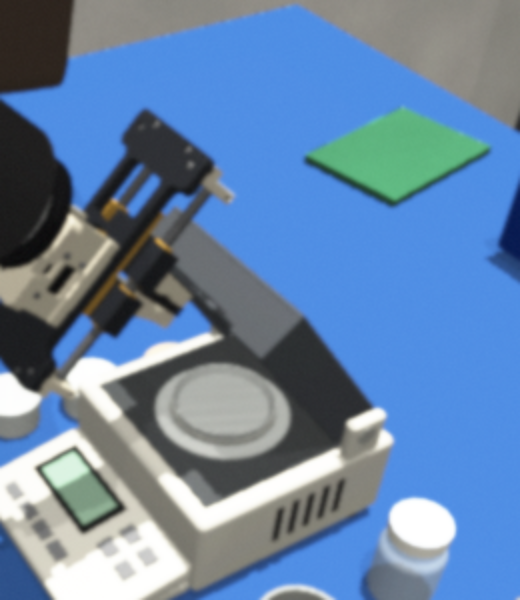

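The hood rests on the finger: force about (−1.0, −1.4) N and roughly 0.93 rad (corner at crop (303,318)). I work out the arc in tool axes.

```bash
python3 -c "
from h import *
P=lambda t:np.array(hood(t,188,-22))
for t in np.arange(.94,-.05,-.04):
    D=P(t)-P(.94);print(round(t,2),((D[0]+D[1])/2**.5).round(1),((D[0]-D[1])/2**.5).round(1),(D+[-27.6,229.2]).round(1))"
```

```text
0.94 0.0 0.0 [-27.6 229.2]
0.9 -7.6 -0.1 [-33.  223.9]
0.86 -15.1 0.0 [-38.3 218.5]
0.82 -22.7 0.5 [-43.3 212.8]
0.78 -30.2 1.3 [-48.1 206.9]
0.74 -37.7 2.3 [-52.6 200.9]
0.7 -45.2 3.7 [-56.9 194.6]
0.66 -52.6 5.4 [-61.  188.2]
0.62 -59.9 7.3 [-64.7 181.7]
0.58 -67.1 9.6 [-68.3 175. ]
0.54 -74.2 12.1 [-71.5 168.1]
0.5 -81.3 14.9 [-74.5 161.2]
0.46 -88.2 18.0 [-77.2 154.1]
0.42 -94.9 21.4 [-79.6 146.9]
0.38 -101.6 25.1 [-81.7 139.7]
0.34 -108.1 29.0 [-83.5 132.3]
0.3 -114.4 33.1 [-85.1 124.9]
0.26 -120.5 37.5 [-86.3 117.4]
0.22 -126.5 42.2 [-87.2 109.9]
0.18 -132.3 47.1 [-87.9 102.4]
0.14 -137.9 52.2 [-88.2  94.8]
0.1 -143.2 57.5 [-88.2  87.2]
0.06 -148.4 63.1 [-87.9  79.7]
0.02 -153.3 68.8 [-87.4  72.1]
-0.02 -158.0 74.8 [-86.5  64.6]
```

Request:
carry_out(rows=[[0,0,0,0,0,0],[0,0,0,0,0,0],[0,0,0,0,0,0],[0,0,0,0,0,0]])

```text
clock: 8.82
tool_pos: [0.6024, -0.0115, 0.2293]
orientation: [135.1, 0.0, -178.7]
force: [0.9, 0.1, 0.1]
opening: 0.0008
gripper_force: 0.4
```

Request:
carry_out(rows=[[0,-0.002,0,0,0,0],[0,-0.005,0,0,0,0],[0,-0.009,0,0,0,0],[0,-0.013,0,0,0,0],[0,-0.017,0,0,0,0],[0,-0.021,0,0,0,0],[0,-0.025,0.001,0,0,0],[0,-0.029,0.001,0,0,0]])

```text
clock: 9.82
tool_pos: [0.6029, -0.0314, 0.2079]
orientation: [135.1, 0.0, -178.7]
force: [0.0, -1.0, -1.0]
opening: 0.0004
gripper_force: 0.2
```

Request:
carry_out(rows=[[0,-0.004,0.001,0,0,0],[0,-0.008,0.001,0,0,0],[0,-0.012,0.002,0,0,0],[0,-0.016,0.003,0,0,0],[0,-0.02,0.004,0,0,0],[0,-0.024,0.005,0,0,0],[0,-0.028,0.006,0,0,0],[0,-0.032,0.007,0,0,0]])

```text
clock: 10.82
tool_pos: [0.6033, -0.049, 0.1803]
orientation: [135.1, 0.0, -178.7]
force: [0.6, -0.6, -1.1]
opening: 0.0005
gripper_force: 0.3
```

Request:
carry_out(rows=[[0,-0.004,0.001,0,0,0],[0,-0.008,0.002,0,0,0],[0,-0.012,0.004,0,0,0],[0,-0.016,0.006,0,0,0],[0,-0.02,0.007,0,0,0],[0,-0.024,0.009,0,0,0],[0,-0.028,0.011,0,0,0],[0,-0.032,0.0125,0,0,0]])

```text
clock: 11.82
tool_pos: [0.6036, -0.0627, 0.1488]
orientation: [135.1, 0.0, -178.7]
force: [0.0, -0.8, -0.8]
opening: 0.0006
gripper_force: 0.3
```

```bash
python3 look.py s7 .35 .4 .45 .5
```

```text
t 11.82 q [-16.6  30.3   7.  -42.4 -85.4 -61.3] bal mm -78.8 -0.8 148.8 F [ 0.04 -0.85 -0.76] open 0.0006
turn left [-0.001  0.     0.   ]
0.35 [[ 78. 362.]
 [136. 430.]
 [194. 456.]
 [216. 410.]]
0.4 [[ 80. 352.]
 [140. 420.]
 [196. 448.]
 [220. 400.]]
0.45 [[ 84. 342.]
 [144. 410.]
 [200. 440.]
 [226. 392.]]
0.5 [[ 86. 332.]
 [148. 400.]
 [204. 432.]
 [232. 382.]]
```

View pics/s7.png

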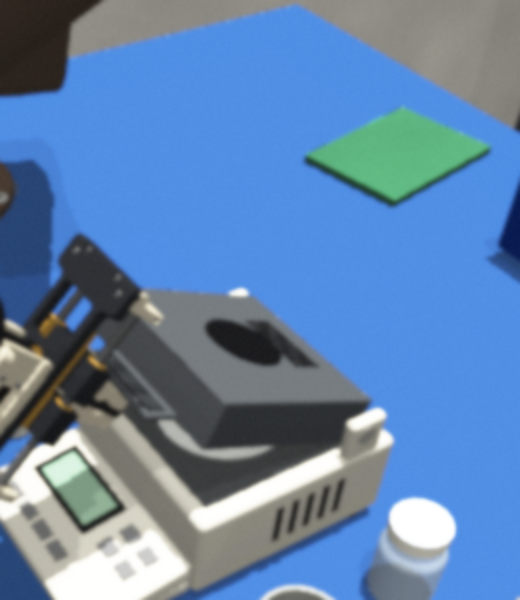

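The hood is at about 0.42 rad and resting on the finger (wall corner at crop (203,447)), on track. I carry on more slowly.

Request:
carry_out(rows=[[0,-0.0035,0.002,0,0,0],[0,-0.007,0.004,0,0,0],[0,-0.0105,0.006,0,0,0],[0,-0.014,0.0085,0,0,0],[0,-0.0175,0.0105,0,0,0],[0,-0.021,0.013,0,0,0],[0,-0.0245,0.0155,0,0,0],[0,-0.027,0.0175,0,0,0]])

```text
clock: 12.88
tool_pos: [0.6038, -0.0696, 0.1173]
orientation: [135.1, 0.0, -178.7]
force: [0.2, -0.2, -1.4]
opening: 0.0004
gripper_force: 0.6
```

Request:
carry_out(rows=[[0,-0.002,0.002,0,0,0],[0,-0.004,0.0035,0,0,0],[0,-0.006,0.005,0,0,0],[0,-0.008,0.0065,0,0,0],[0,-0.01,0.0085,0,0,0],[0,-0.012,0.01,0,0,0],[0,-0.014,0.012,0,0,0],[0,-0.016,0.0135,0,0,0]])

```text
clock: 13.88
tool_pos: [0.6038, -0.0712, 0.0966]
orientation: [135.1, 0.0, -178.7]
force: [0.6, -0.2, -1.6]
opening: 0.0003
gripper_force: 0.4
```

```bash
python3 -c "
from h import *
st()"
```

```text
t 13.88 q [-17.3  33.9   5.7 -42.5 -82.1 -57.4] bal mm -87.2 -0.9 96.6 F [ 0.57 -0.25 -1.57] open 0.0003
turn left [-0.001  0.     0.   ]
```

Request:
carry_out(rows=[[0,-0.0014,0.0014,0,0,0],[0,-0.0028,0.0028,0,0,0],[0,-0.0042,0.0042,0,0,0],[0,-0.0055,0.0055,0,0,0],[0,-0.0068,0.0068,0,0,0],[0,-0.008,0.008,0,0,0],[0,-0.009,0.009,0,0,0],[0,-0.01,0.01,0,0,0]])

```text
clock: 14.88
tool_pos: [0.6039, -0.0714, 0.0826]
orientation: [135.1, 0.0, -178.7]
force: [0.2, -0.7, -1.0]
opening: 0.0006
gripper_force: 0.5
```

Request:
carry_out(rows=[[0,-0.0007,0.0007,0,0,0],[0,-0.0014,0.0014,0,0,0],[0,-0.0021,0.0021,0,0,0],[0,-0.0028,0.0028,0,0,0],[0,-0.0034,0.0034,0,0,0],[0,-0.004,0.004,0,0,0],[0,-0.0046,0.0046,0,0,0],[0,-0.0052,0.0052,0,0,0]])

```text
clock: 15.88
tool_pos: [0.6039, -0.0714, 0.0753]
orientation: [135.1, 0.0, -178.7]
force: [0.4, -0.2, -1.0]
opening: 0.0004
gripper_force: 0.6
```

Request:
carry_out(rows=[[0,-0.0006,0.0006,0,0,0],[0,-0.0012,0.0012,0,0,0],[0,-0.0018,0.0018,0,0,0],[0,-0.0024,0.0024,0,0,0],[0,-0.003,0.003,0,0,0],[0,-0.0035,0.0035,0,0,0],[0,-0.004,0.004,0,0,0],[0,-0.0045,0.0045,0,0,0]])

```text
clock: 16.88
tool_pos: [0.6039, -0.0714, 0.0689]
orientation: [135.1, 0.0, -178.7]
force: [-0.8, 0.5, 0.5]
opening: 0.0004
gripper_force: 0.0
```

Request:
carry_out(rows=[[0,-0.0004,0.0004,0,0,0],[0,-0.0008,0.0008,0,0,0],[0,-0.0012,0.0012,0,0,0],[0,-0.0016,0.0016,0,0,0],[0,-0.002,0.002,0,0,0],[0,-0.0024,0.0024,0,0,0],[0,-0.0028,0.0028,0,0,0],[0,-0.0032,0.0032,0,0,0]])

```text
clock: 17.88
tool_pos: [0.6039, -0.0714, 0.0644]
orientation: [135.1, 0.0, -178.7]
force: [-0.3, 0.3, -0.1]
opening: 0.0002
gripper_force: 0.0
```

The force is gone at z ≈ 69 mm, as expected for shut, and the finger is free 4 mm below the lip. I withdraw it along its own length.

Request:
carry_out(rows=[[0,-0.001,-0.006,0,0,0],[0,-0.002,-0.015,0,0,0],[0,-0.002,-0.025,0,0,0],[0,-0.002,-0.04,0,0,0],[0,-0.002,-0.06,0,0,0],[0,-0.002,-0.09,0,0,0],[0,-0.002,-0.12,0,0,0],[0,-0.002,-0.15,0,0,0]])

```text
clock: 18.88
tool_pos: [0.6062, -0.1804, 0.1709]
orientation: [135.1, 0.1, -178.7]
force: [0.1, -0.8, -1.1]
opening: 0.0004
gripper_force: 0.0
```

Request:
carry_out(rows=[[0,0,-0.025,0,0,0],[0,0,-0.045,0,0,0],[0,0,-0.06,0,0,0],[0,0,-0.07,0,0,0],[0,0,-0.07,0,0,0],[0,0,-0.07,0,0,0]])

```text
clock: 19.62
tool_pos: [0.6072, -0.2275, 0.2183]
orientation: [135.0, -0.0, -178.7]
force: [0.1, 0.7, 1.2]
opening: 0.0003
gripper_force: 0.0
```

Run:
```python
from h import *
st()
a=cv2.imread("pics/scene0.png");b=viewer.snapshot("scene")[:,:,::-1].copy()
for th in(0,.05):print(th,proj('scene',[W(hood(th,158,n)[0],y,hood(th,158,n)[1]) for n in(-22,22) for y in(-82,82)]).round(1).tolist())
g=cv2.cvtColor(b,cv2.COLOR_BGR2GRAY);c=cv2.inRange(b,(0,0,0),(110,110,110))[150:320,290:480]
k=max(cv2.findContours(c,0,2)[0],key=cv2.contourArea);print((cv2.approxPolyDP(k,3,True)[:,0]+[290,150]).tolist())
df=cv2.absdiff(a,b).max(2)>60
n,l,s,ce=cv2.connectedComponentsWithStats(df.astype(np.uint8))
print([(s[i,:4].tolist(),int(s[i,4])) for i in range(1,n) if s[i,4]>25])
```

```text
t 19.62 q [ -28.    34.7   23.5  -39.  -101.7  -60.9] bal mm -243.6 -0.7 218.3 F [0.13 0.72 1.18] open 0.0003
turn left [-0.001 -0.    -0.   ]
0 [[363.4, 273.5], [311.8, 212.8], [365.4, 254.2], [311.6, 193.6]]
0.05 [[363.3, 270.3], [311.3, 209.6], [366.5, 250.3], [312.3, 189.8]]
[[315, 199], [316, 217], [349, 258], [337, 265], [320, 246], [337, 266], [353, 260], [364, 273], [440, 242], [442, 230], [451, 223], [447, 221], [367, 256]]
[([0, 0, 40, 50], 966), ([176, 5, 9, 6], 37), ([222, 10, 20, 8], 44), ([168, 29, 3, 16], 32), ([237, 28, 6, 10], 38), ([301, 39, 3, 19], 34), ([173, 56, 22, 15], 152), ([250, 71, 48, 16], 526), ([378, 91, 113, 140], 8643), ([265, 105, 31, 16], 262), ([0, 110, 292, 370], 56368), ([226, 129, 16, 9], 104), ([314, 175, 117, 102], 5635), ([207, 178, 16, 25], 111), ([308, 246, 36, 45], 628), ([63, 269, 18, 17], 34)]
```

The hood's corners match the fully shut position ((364,273) and (367,256) in the picture) and nothing else has moved, so I hand in.

```bash
python3 -c "
from plant import workorder;print(workorder.close_job())"
```

```text
the job is handed in; nothing more can be done
None
```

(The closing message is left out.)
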